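# Load frame rails into a curing jig locked by a left-hand ratchet screw

## Task

Put every picture-frame rail that lies on the table under the red hold-down bar of the curing jig: flip the ratchet's yellow selector, work the handle until the clamp screw (left-hand thread, it loosens clockwise) frees the bar, swing the bar well open, and lay each rail flat in a bay of its own. Then swing the bar fully shut, set the ratchet the other way and work the screw fully tight again. Leave the bottles, jar, cup, dish and brush where they stand.

Things in the scene. Friction and masses are not known exactly. Their poses are not given: they have to be found in the camera images.
- rack: The curing jig, fixed to the table: a plywood base plate 180 x 400 x 12 mm with three bays for rails, a red swing bar over them and a ratchet clamp screw at its left end. Origin on the table surface; its x axis points away from the robot (along the bays), y to the robot's left (across them), z up. Base plate top 12 mm above the table; plate spans y -170 to +230 mm, x +-90 mm.
- bay1 (a point): Middle of the right-hand bay's floor, 12 mm above the table (rack y = -70 mm). Axes as the rack's. Inside, a bay is 150 mm long (x) and 44 mm wide (y); end ledges 28 mm high over the table at x = +-79 mm; 8 mm high guide blocks (16 mm wide, 60 mm apart across) stand beside it only at x = +-(40 to 70) mm, the middle is open for fingers. One rail per bay.
- bay2 (a point): Middle of the middle bay's floor, 12 mm above the table (rack y = -10 mm). Axes as the rack's. Inside, a bay is 150 mm long (x) and 44 mm wide (y); end ledges 28 mm high over the table at x = +-79 mm; 8 mm high guide blocks (16 mm wide, 60 mm apart across) stand beside it only at x = +-(40 to 70) mm, the middle is open for fingers. One rail per bay.
- bay3 (a point): Middle of the left-hand bay's floor, 12 mm above the table (rack y = 50 mm). Axes as the rack's. Inside, a bay is 150 mm long (x) and 44 mm wide (y); end ledges 28 mm high over the table at x = +-79 mm; 8 mm high guide blocks (16 mm wide, 60 mm apart across) stand beside it only at x = +-(40 to 70) mm, the middle is open for fingers. One rail per bay.
- bar_pivot (a point): Vertical pivot axis of the swing bar, at rack (0, -145) mm, at the bar's mid-height, 52 mm above the table. Does not move with the bar.
- bar (a joint): Red swing bar, 30 mm wide, 12 mm thick, from 46 to 58 mm above the table. 0 = shut, lying across the bays along rack +y, against its stop; positive = swung open clockwise seen from above, its free end moving away from the robot; 1.57 = pointing along rack +x, stop at 1.6 rad. Its free end, 317 mm from the pivot, is a fork that the clamp screw's tip locks from above. Stays where it is left, needs about 1 to 2 N at its knob.
- bar_knob (a point): Middle of the black upright round knob on the bar (22 mm diameter, 40 mm tall, its top 98 mm and this point 80 mm above the table), 135 mm from the pivot. It spins freely, so it can be held while the bar swings.
- screw_axis (a point): Vertical axis of the clamp screw, ratchet and handle, at rack (0, 160) mm, 100 mm above the table; fixed.
- screw (a joint): Turn of the brass clamp screw, with a steep LEFT-HAND thread: positive = clockwise seen from above = unscrewed and raised, 6.5 mm per rad. 0 = fully tight; it starts tight. Its tip leaves the fork of the bar at about 1.5 rad, at 1.8 the bar is surely free; end stop at 2.4 rad. Friction only, about 0.3 N m; it stays where it is left and is turned by the ratchet handle.
- stem_top (a point): Top of the brass screw stem that sticks out of the ratchet head: 130 mm above the table when tight, 142 mm when unscrewed by 1.8 rad.
- handle (a joint): Ratchet handle. 0 = pointing along rack +y from the screw axis (to the left, away from the bays); positive = clockwise seen from above (the knob moves away from the robot). Stops at -0.75 and +0.75 rad, so several strokes are needed. Drives the screw in the selected direction only and clicks back freely in the other; the ratchet has 20 teeth (up to 0.31 rad of lost motion per stroke). About 6 N at the knob to drive, 3 to 4 N to return.
- handle_knob (a point): Middle of the black upright round knob on the handle (22 mm diameter, 45 mm tall, its top 149 mm and this point 128 mm above the table), 110 mm from the screw axis. It spins freely, so it can be held while the handle swings.
- selector (a joint): Yellow pawl selector lever, value relative to the handle. Pivots on the handle's centre line 28 mm from the screw axis, points outward along the handle. Positive = peg pushed clockwise seen from above: the handle then drives the screw clockwise; negative = counter-clockwise. Push it to its stop at +-0.48 rad (engaged beyond 0.40); stays as put. Starts negative. About 4 N at the peg; the handle stays put.
- selector_peg (a point): Upright yellow peg at the end of the selector lever, 12 mm diameter, 32 mm from the lever's pivot, standing from 107 to 139 mm above the table; this point is 126 mm above the table. It moves about 30 mm sideways between its two positions.
- rail1_center (a point): Centre of a dark brown picture-frame rail, a bar 130 x 30 x 28 mm (x long, z up), about 0.12 kg, lying on the table; the centre is 14 mm above what it lies on. May be absent.
- rail2_center (a point): Centre of a light wood picture-frame rail, a bar 130 x 30 x 28 mm (x long, z up), about 0.12 kg, lying on the table; the centre is 14 mm above what it lies on. May be absent.
- rail3_center (a point): Centre of a red picture-frame rail, a bar 130 x 30 x 28 mm (x long, z up), about 0.12 kg, lying on the table; the centre is 14 mm above what it lies on. May be absent.
- ink_grey: Grey bottle with red cap, 60 mm diameter, 150 mm tall. Bystander: leave alone. Origin under its centre.
- ink_black: Black bottle, 60 mm diameter, 150 mm tall. Bystander: leave alone. Origin under its centre.
- wax_jar: Amber jar with steel lid, 56 mm diameter, 60 mm tall. Bystander: leave alone. Origin under its centre.
- ink_dish: Flat black dish, 110 mm diameter, 18 mm tall. Bystander: leave alone. Origin under its centre.
- brush_cup: Blue cup, 64 mm diameter, 75 mm tall. Bystander: leave alone. Origin under its centre.
- brush: Brush lying down, 190 mm long, 20 mm thick. Bystander: leave alone. Origin under its centre.

How it is judged:
By the outcome, as a careful person would: the job done as asked, in the order asked, and still so for the second after the job is handed in, with the robot touching nothing.
Of rail1, rail2, rail3 only 2 to 3 are there at a start; the rules pass over those that are not, and their reading is None.
At some moment in a run one of rail1, rail2, rail3 may be knocked a few centimetres aside while the robot is not near it.
Once in a run the grip may slacken for a moment while it holds something.
It also fails if it takes over 210 s, if anything falls off the work surface, if the arm or the gripper's body presses on something with over 40 N, if the wrist force passes 120 N, or if a joint passes its speed limit or range.

## Robot

A 6-joint arm with a two-finger parallel gripper is mounted at the origin on the work surface. World frame = base frame: x ahead of the robot, y to its left, z up, the work surface at z = 0. Lengths are in mm, angles in rad, forces in N, time in s.
With the tool pointing down it reaches from about 425 to 950 mm from the base axis. Payload 14.7 kg.
Tool frame: the origin (TCP) lies at the very end of the fingers, on their centre line; the grasp point (between the pads) lies arm.tcp_to_grasp behind it (arm.tcp_to_grasp is the distance from the TCP to the grasp point, in mm); x points along the fingers, y is the direction in which the jaws open and shut, and the axes are right-handed (so a half turn about x gives the same grasp; the last joint's range is limited). The gripper opens to 85 mm and grips with 20 to 120 N. Pads are 22 mm wide; open, the fingers measure 114 mm over their backs; the gripper's body (76 mm by 85 mm) begins 54 mm behind the grasp point. The pads swing forward as they close: fully open they stand 13 mm farther back than shut.
Start: joints at [-1.212, 0.48, 1.596, -0, 1.065, -0.047], TCP at [256.605, -597.198, 206.797] pointing down, gripper open.
Joint ranges: [-2.75, 2.75], [-0.82, 2.05], [0.23, 2.67], [-1.56, 4.7], [0.09, 2.69], [-2.92, 2.92]. Speed limits (rad/s): [1.89, 1.89, 2.39, 3.01, 3.01, 3.01].

## Interface

Orientations are given as a unit quaternion [w, x, y, z].
In Python, from plant import arm, kin, viewer, ticket, spot_in, spot_point, monitor gives the robot as it stands. The module is installed in compiled form; this text tells all that it offers. Calls block until the motion is done:
- arm.goto(position, orientation): joint-space move of the TCP to a pose.
- arm.movel(position, attitude=None, feed=150, guard=None): straight line of the TCP; attitude=None keeps the orientation; feed is the mean speed in mm/s. With guard (N) it stops when the force on the tool has changed by that much, and returns True; else False.
- arm.set_joints(angles): joint-space move.
- arm.command_gripper(opening): opening from 0.0 (shut) to 1.0 (fully open); the grip force is fixed at half the most; returns when the fingers have stopped.
- arm.hold(seconds).
- kin.ik(position, orientation): joint angles nearest the present ones, or None.
- viewer.camera(name): name is "scene" or "top" or "wrist"; returns a dict with "image" (420x560x3 uint8, red, green, blue), "depth" (420x560 float32, mm along the optical axis (not along the pixel's ray), 0 where there is no reading), "intrinsics" (3x3 intrinsics, pixels), "world_from_camera" (4x4, takes a point from camera to world coordinates). Camera axes: x right, y down, z forward; pixel columns grow to the right and rows downward; lengths in mm; the calibration is good to about 2 mm. A picture is of the moment at which its call begins.
A pose or a line that the arm cannot do raises arm.Unreachable and nothing moves.
- ticket.job_done(): hands the job in, once; it reports no verdict.
Trained networks look in the newest picture that a camera, given by its name, has taken for a name from the list of things; names that differ only in an ending like _2 or _b are one class to them, and where a whole thing is asked for, a point or a joint stands for the part that bears it (a point fixed in the world has none). Each returns a list of dicts, best first, with "conf" (0 to 1); they miss things now and then, are a little off and sometimes report something else, mostly with a low value. They report only what shows in the picture. A call takes as long as a camera call.
- spot_in(target, camera): "location" ([x, y, z] in mm, in world coordinates, good to about 4 mm: the middle of the surface that is visible of it).
- spot_point(target, camera): "location" ([x, y, z] in mm, in world coordinates, good to about 4 mm: a listed point, or the origin of a listed thing).
Readings, each from a call of its own:
- monitor.current_clock(): time.
- monitor.current_joint_positions(): joint angles.
- monitor.current_qd(): joint speeds.
- monitor.current_joint_torque(): joint torques, N m.
- monitor.current_position(): TCP position.
- monitor.current_tcp_rot(): TCP orientation.
- monitor.current_ft_force(): force on the tool from outside, world axes, zero at the start.
- monitor.current_ft_torque(): the same for the moment, N m.
- monitor.current_opening(): opening from 0.0 (shut) to 1.0 (fully open).
Only numpy, scipy, OpenCV 4.12 (cv2) and the standard library are available. Lean on these libraries where they do the work, as an engineer would, in place of code of your own. Each camera call takes 0.05 s, during which the arm holds its last target.

## Working session

There is one attempt and no reset: what is moved stays moved. The work goes in short steps, each a Python script; the robot and the scene stay as the last script left them, time stands still between calls to the robot, and variables do not carry over. Pictures are saved under pics/ and viewed, and the job is handed in when it is done.

```bash
mkdir -p pics; ls
python3 - <<'E'
from plant import arm,kin,viewer,spot_in,spot_point,monitor
import cv2
for c in ("scene","top","wrist"):
    d=viewer.camera(c); cv2.imwrite(f"pics/a_{c}.png",d["image"][:,:,::-1])
    if c=="wrist": continue
    for n in ["rack","bay1","bay2","bay3","bar_pivot","bar_knob","screw_axis","handle_knob","selector_peg","rail1_center","rail2_center","rail3_center","ink_grey","ink_black","wax_jar","ink_dish","brush_cup","brush"]:
        print(c,n,[(round(r["conf"],2),[round(v) for v in r["location"]]) for r in spot_point(n,c)][:3])
print(arm.tcp_to_grasp,monitor.current_clock(),monitor.current_tcp_rot())
E
```

```text
pics
scene rack [(0.57, [527, 61, -2]), (0.31, [531, 114, 8])]
scene bay1 [(0.73, [524, -10, 13]), (0.72, [527, 112, 12]), (0.61, [525, 51, 11])]
scene bay2 [(0.73, [524, -10, 13]), (0.72, [527, 112, 12]), (0.61, [525, 51, 11])]
scene bay3 [(0.73, [524, -10, 13]), (0.72, [527, 112, 12]), (0.61, [525, 51, 11])]
scene bar_pivot [(0.58, [526, -83, 52])]
scene bar_knob [(0.72, [527, 48, 80])]
scene screw_axis [(0.8, [528, 220, 100])]
scene handle_knob [(0.6, [576, 322, 130])]
scene selector_peg [(0.54, [785, 98, -4]), (0.49, [538, 281, 125])]
scene rail1_center [(0.71, [486, -208, 16])]
scene rail2_center []
scene rail3_center [(0.59, [548, -308, 19])]
scene ink_grey [(0.94, [703, -196, 0])]
scene ink_black [(0.71, [760, 280, 0])]
scene wax_jar [(0.86, [369, -223, -2]), (0.75, [529, 222, 102])]
scene ink_dish [(0.6, [789, 99, -2]), (0.24, [372, -224, -3])]
scene brush_cup [(0.87, [335, -302, -4])]
scene brush [(0.75, [723, -369, 4])]
top rack [(0.59, [526, 62, 2]), (0.17, [527, 50, 78])]
top bay1 [(0.97, [524, 112, 12]), (0.82, [526, 56, 11])]
top bay2 [(0.97, [524, 112, 12]), (0.82, [52
[... 282 characters left out ...]
[569, 319, 126]), (0.39, [755, 277, 1])]
top selector_peg [(0.52, [540, 280, 125])]
top rail1_center [(0.86, [485, -208, 9]), (0.71, [338, -300, -5])]
top rail2_center []
top rail3_center [(0.79, [542, -311, 11]), (0.2, [524, -9, 8])]
top ink_grey [(0.79, [705, -192, -2]), (0.25, [755, 279, 0])]
top ink_black [(0.87, [753, 281, 2]), (0.72, [373, -228, 0]), (0.49, [528, 221, 96])]
top wax_jar [(0.75, [372, -228, 0])]
top ink_dish [(0.86, [786, 98, 2]), (0.69, [526, 55, 12]), (0.49, [338, -299, -5])]
top brush_cup [(0.72, [526, -82, 56]), (0.71, [334, -303, -6]), (0.64, [721, -364, 3])]
top brush [(0.82, [721, -364, 2])]
18.700000000000003 1.95 [-0.14247711 -0.69260059 -0.14247549  0.6926077 ]
```

View pics/a_scene.png

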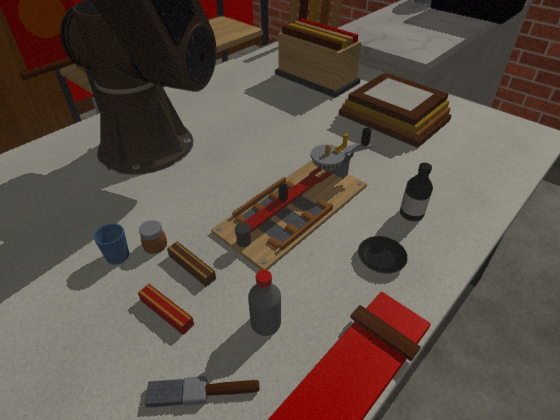

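View pics/a_top.png

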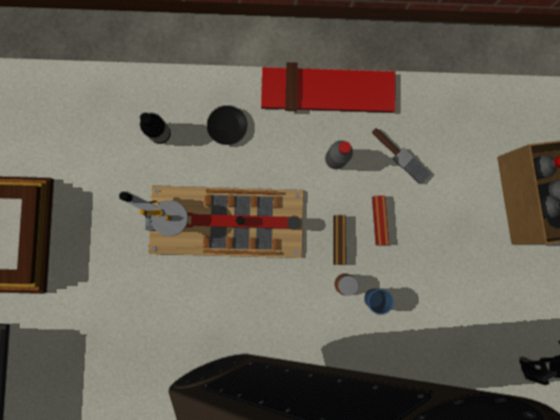

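View pics/a_wrist.png

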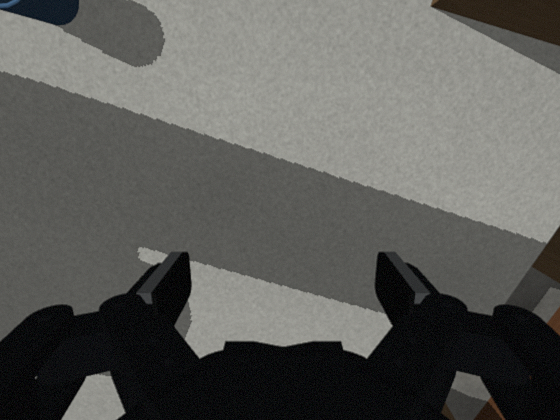

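The top and scene views agree. Two rails are present: brown at about px (340,240) and red at about px (380,220) in the top view. The rack is square to the world at about (527, 62). The handle stands at about +0.42 rad with the selector negative. I'll start with the selector.

```bash
cat > h.py <<'E'
from plant import arm,kin,viewer,ticket,spot_in,spot_point,monitor
import numpy as np, cv2
from scipy.spatial.transform import Rotation as R
PIV=np.array([527.,-83.5]); SCR=np.array([527.,221.])
def down(jx,jy):
    """quats tool down, jaw axis along (jx,jy); picks half-turn with small joint6"""
    out=[]
    for s in (1,-1):
        ty=s*np.array([jx,jy,0])/np.hypot(jx,jy); tx=np.array([0,0,-1.])
        q=R.from_matrix(np.c_[tx,ty,np.cross(tx,ty)]).as_quat()
        out.append(np.r_[q[3],q[:3]])
    return out
def pick(pos,jx,jy):
    best=None; now=np.array(monitor.current_joint_positions())
    for q in down(jx,jy):
        j=kin.ik(list(pos),list(q))
        if j is None: continue
        c=abs(j[5])+0.2*np.abs(np.array(j)-now).sum()
        if best is None or c<best[0]: best=(c,q)
    return list(best[1])
def snap(c,name):
    d=viewer.camera(c); cv2.imwrite(f"pics/{name}_{c}.png",d["image"][:,:,::-1]); return d
def sp(n,c,k=2):
    viewer.camera(c)
    return [(round(r["conf"],2),[round(v,1) for v in r["location"]]) for r in spot_point(n,c)][:k]
def st(): 
    print("t",round(monitor.current_clock(),1),"p",np.round(monitor.current_position(),1),"F",np.round(monitor.current_ft_force(),1),"op",round(monitor.current_opening(),3))
def arc(c,r,a0,a1,z,guard=None,feed=120,n=None):
    n=n or max(1,int(np.ceil(abs(a1-a0)/0.25)))
    for a in np.linspace(a0,a1,n+1)[1:]:
        p=[c[0]+r*np.sin(a),c[1]+r*np.cos(a),z]
        if arm.movel(p,feed=feed,guard=guard): print("guard at",round(a,2)); return True
    return False
E
python3 - <<'E'
from h import *
q=pick([505,278,112],0,1); print(kin.ik([505,278,112],q))
arm.command_gripper(0)
arm.goto([480,278,220],q); arm.movel([500,278,112]); st()
print(arm.movel([548,272,112],feed=60,guard=25)); st()
arm.movel([558,268,112],feed=40,guard=20); st()
arm.movel([520,268,112]); arm.movel([480,268,230])
for c in ("top","scene"):
    print(sp("selector_peg",c),sp("handle_knob",c))
snap("scene","b")
E
```

```text
[ 4.50637012e-01  4.91673403e-01  1.85775260e+00 -4.44089210e-16
  7.92166650e-01 -1.12015931e+00]
t 6.8 p [500.4 278.1 112.7] F [0.2 0.9 0.2] op -0.0
False
t 7.7 p [547.9 271.3 111.9] F [-5.5 -3.2  6.9] op -0.0
t 8.1 p [559.4 267.8 113.2] F [-4.1 -4.7 19.8] op -0.002
[(0.49, [565.6, 270.3, 127.1])] [(0.61, [373.0, -227.2, -1.5]), (0.43, [573.2, 319.0, 122.9])]
[(0.52, [560.9, 269.1, 127.1])] [(0.65, [528.2, 64.3, 1.2]), (0.62, [579.3, 321.7, 128.7])]
```

Run:
```python
from h import *
d=snap("top","c"); im=d["image"]
K=d["intrinsics"];T=d["world_from_camera"]
def proj(p):
    c=np.linalg.inv(T)@np.r_[p,1]; u=K@c[:3]; return u[:2]/u[2]
for p in ([527,221,130],[565,265,126],[540,280,126],[572,320,128]): print(p,proj(p).round(1))
a=cv2.resize(im[180:260,90:230],None,fx=5,fy=5,interpolation=cv2.INTER_CUBIC)
cv2.imwrite("pics/c_crop.png",a[:,:,::-1])
h=cv2.cvtColor(im,cv2.COLOR_RGB2HSV)
m=((h[...,0]>20)&(h[...,0]<32)&(h[...,1]>170)&(h[...,2]>90)); m[:, :90]=0;m[:,230:]=0
ys,xs=np.nonzero(m); 
for y,x in zip(ys,xs):
    z=d["depth"][y,x]; w=T@np.r_[np.linalg.inv(K)@[x,y,1]*z,1]; print(x,y,w[:3].round())
```

```text
[527, 221, 130] [167. 217.]
[565, 265, 126] [149.5 200.7]
[540, 280, 126] [142.6 211. ]
[572, 320, 128] [126.1 197. ]
147 199 [568. 268. 138.]
146 200 [565. 269. 141.]
147 200 [565. 268. 139.]
148 200 [565. 265. 139.]
146 201 [563. 270. 138.]
147 201 [563. 267. 142.]
148 201 [ 464.  -14. 1211.]
149 201 [563. 263. 138.]
148 202 [560. 265. 140.]
149 202 [561. 263. 136.]
151 204 [559. 265. 110.]
152 204 [558. 262. 112.]
153 204 [559. 261. 107.]
151 205 [556. 265. 112.]
152 205 [556. 262. 111.]
153 205 [556. 260. 110.]
154 205 [556. 258. 110.]
152 206 [554. 262. 113.]
153 206 [554. 260. 111.]
154 206 [554. 257. 111.]
155 206 [554. 255. 111.]
156 206 [554. 253. 109.]
152 207 [551. 262. 110.]
153 207 [551. 260. 111.]
154 207 [552. 258. 110.]
155 207 [552. 255. 110.]
156 207 [552. 253. 109.]
153 208 [549. 261. 107.]
154 208 [ 464.  -14. 1211.]
155 208 [549. 256. 108.]
156 208 [549. 253. 109.]
157 208 [549. 251. 109.]
154 209 [547. 258. 108.]
155 209 [547. 255. 110.]
156 209 [547. 252. 112.]
157 209 [547. 250. 111.]
158 209 [547. 247. 111.]
155 210 [544. 254. 111.]
156 210 [545. 253. 107.]
157 210 [544. 250. 110.]
158 210 [544. 247. 111.]
159 210 [545. 245. 111.]
160 210 [545. 243. 110.]
156 211 [542. 253. 107.]
157 211 [542. 249. 112.]
158 211 [542. 247. 111.]
159 211 [542. 244. 113.]
160 211 [542. 243. 107.]
156 212 [539. 251. 114.]
157 212 [540. 250. 110.]
158 212 [540. 247. 111.]
159 212 [540. 245. 110.]
160 212 [540. 243. 107.]
161 212 [540. 240. 109.]
156 213 [537. 252. 110.]
157 213 [537. 249. 114.]
158 213 [537. 248. 109.]
159 213 [537. 244. 114.]
160 213 [537. 242. 112.]
161 213 [537. 240. 112.]
157 214 [535. 250. 108.]
158 214 [535. 248. 107.]
159 214 [535. 244. 114.]
160 214 [535. 242. 111.]
166 217 [527. 223. 130.]
167 217 [527. 221. 130.]
166 218 [525. 224. 128.]
```

View pics/c_crop.png

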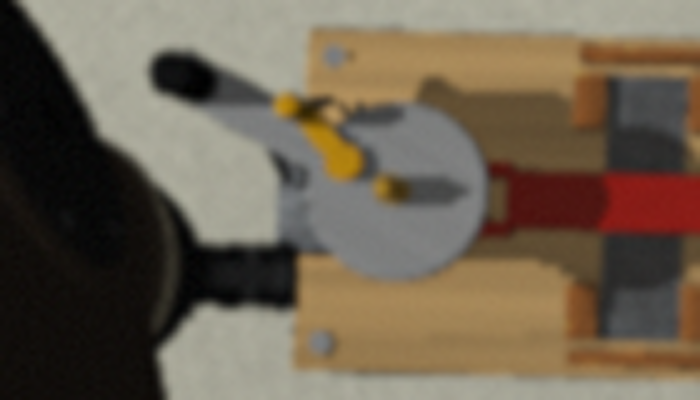

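View pics/b_scene.png

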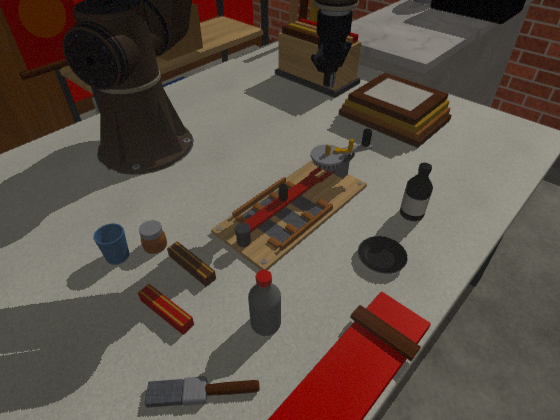

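Peg is at px (147,200), which is about +0.39 rad relative, just short of engaged. I'll push once more along the tangent, a bit higher.

Run:
```python
from h import *
q=pick([540,300,118],.78,.62); print(np.round(kin.ik([540,300,118],q),2))
t=np.array([.584,-.81]); e=np.array([565.6,264.7])
f=lambda s,z=119:[*(e+s*t),z]
arm.goto(f(-40,220),q); arm.movel(f(-40)); st()
print(arm.movel(f(-10),feed=40,guard=12)); st()
arm.movel(f(-45)); arm.movel(f(-45,230)); arm.goto([480,268,230],q)
d=snap("top","d"); im=d["image"]
K=d["intrinsics"];T=d["world_from_camera"]
h=cv2.cvtColor(im,cv2.COLOR_RGB2HSV)
m=((h[...,0]>20)&(h[...,0]<32)&(h[...,1]>150)&(h[...,2]>90)); m[:, :90]=0;m[:,230:]=0
P=[]
for y,x in zip(*np.nonzero(m)):
    z=d["depth"][y,x]; w=T@np.r_[np.linalg.inv(K)@[x,y,1]*z,1]
    if 132<w[2]<150:P.append(w[:3])
print(np.mean(P,0),len(P))
P=[]
for y in range(185,210):
  for x in range(110,145):
    z=d["depth"][y,x]; w=T@np.r_[np.linalg.inv(K)@[x,y,1]*z,1]
    if 143<w[2]<155:P.append(w[:3])
print(np.mean(P,0),len(P)); print(sp("selector_peg","scene"),sp("selector_peg","top"))
```

```text
[ 0.46  0.53  1.76 -0.    0.85 -0.21]
t 11.7 p [542.7 297.3 119.8] F [ 0.8 -0.1  1. ] op -0.0
False
t 12.6 p [559.6 272.8 118.9] F [-0.2  0.  -0.4] op 0.0
[555.44748798 257.8239432  138.2096243 ] 14
[576.81377087 318.30259582 149.49103346] 70
[(0.64, [561.8, 268.8, 123.3])] [(0.53, [563.2, 270.4, 127.3])]
```

```bash
cat >> h.py <<'E'
def peg(zlo=133,zhi=146):
    d=viewer.camera("top"); im=d["image"];K=d["intrinsics"];T=d["world_from_camera"]
    h=cv2.cvtColor(im,cv2.COLOR_RGB2HSV); P=[]
    m=((h[...,0]>20)&(h[...,0]<32)&(h[...,1]>150)&(h[...,2]>90)); m[:, :90]=0;m[:,230:]=0
    for y,x in zip(*np.nonzero(m)):
        w=T@np.r_[np.linalg.inv(K)@[x,y,1]*d["depth"][y,x],1]
        if zlo<w[2]<zhi and np.hypot(*(w[:2]-SCR))>20:P.append(w[:3])
    return np.round(np.median(P,0),1),len(P)
E
python3 - <<'E'
from h import *
print(peg())
q=list(monitor.current_tcp_rot())
t=np.array([.584,-.81]); e=np.array([565.6,264.7])
f=lambda s,z=120:[*(e+s*t),z]
arm.goto(f(-40,220),q); arm.movel(f(-40))
for s in (-25,-20,-15,-10,-5,0,5):
    g=arm.movel(f(s),feed=60,guard=14); st()
    if s==-10: snap("scene","e"); snap("wrist","e")
    if g: break
snap("scene","f")
arm.movel(f(-45)); arm.movel(f(-45,230)); arm.goto([480,268,230],q)
print(peg()); snap("top","f")
E
python3 -c "
import cv2
for n in ('e','f'):
    a=cv2.imread(f'pics/{n}_scene.png')[90:200,270:410]; cv2.imwrite(f'pics/{n}_crop.png',cv2.resize(a,None,fx=5,fy=5,interpolation=cv2.INTER_CUBIC))"
```

```text
(array([562.9, 267.7, 140. ]), 11)
t 16.2 p [551.5 284.5 120.3] F [-0.7  0.8 -0.2] op 0.0
t 16.4 p [554.  280.7 120. ] F [0.4 0.3 0.8] op 0.005
t 16.7 p [557.  276.6 119.9] F [0.2 0.1 0.1] op 0.0
t 16.9 p [559.9 272.6 120. ] F [ 0.  -0.3  1. ] op 0.001
t 17.3 p [562.9 268.5 120. ] F [-0.1 -0.6  0.1] op -0.003
t 17.5 p [565.8 264.4 120. ] F [ 0.5 -0.9  0.9] op -0.002
t 17.8 p [568.7 260.4 120. ] F [-0.2  0.4 -0. ] op 0.004
(array([563. , 268.1, 139.6]), 11)
```

View pics/e_crop.png

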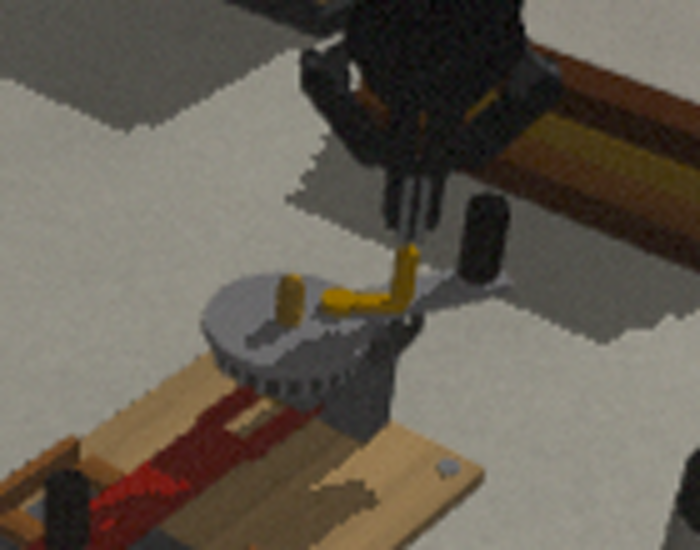

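View pics/e_wrist.png

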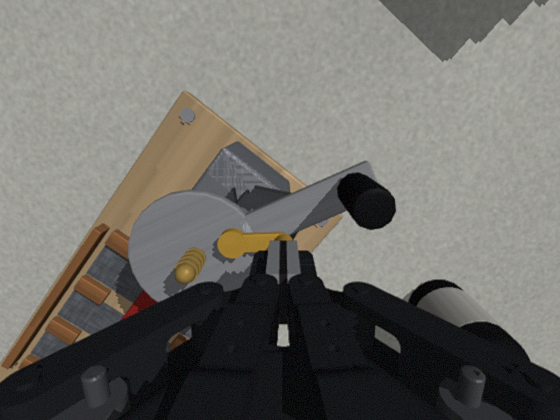

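Run:
```python
from h import *
d=snap("wrist","g"); K=d["intrinsics"];T=d["world_from_camera"]
st()
for (x,y) in ((275,245),(275,260),(275,275),(293,245),(293,260),(293,275),(284,250)):
    w=T@np.r_[np.linalg.inv(K)@[x,y,1]*d["depth"][y,x],1]; print(x,y,d["image"][y,x],w[:3].round(1))
d=snap("scene","g"); K=d["intrinsics"];T=d["world_from_camera"]
p=np.r_[monitor.current_position(),1]; u=K@(np.linalg.inv(T)@p)[:3]; u=u/u[2]; print(u)
a=d["image"].copy(); cv2.circle(a,(int(round(u[0])),int(round(u[1]))),1,(0,255,0),-1)
x0,y0=int(u[0])-60,max(int(u[1])-60,0)
cv2.imwrite("pics/g_crop.png",cv2.resize(a[y0:y0+90,x0:x0+120],None,fx=5,fy=5,interpolation=cv2.INTER_CUBIC)[:,:,::-1])
```

```text
t 19.7 p [480.7 268.3 229.6] F [-0.3  0.1 -0.4] op -0.003
275 245 [89 91 93] [471.2 275.7 263.9]
275 260 [86 89 91] [471.4 276.  279.7]
275 275 [114 117 118] [472.2 275.5 290.7]
293 245 [85 88 88] [477.3 281.3 265.2]
293 260 [83 86 87] [477.  280.9 280.4]
293 275 [89 92 93] [476.2 281.1 294.3]
284 250 [18 18 20] [474.6 278.1 268.9]
[327.74383618  96.39663463   1.        ]
```

View pics/g_crop.png

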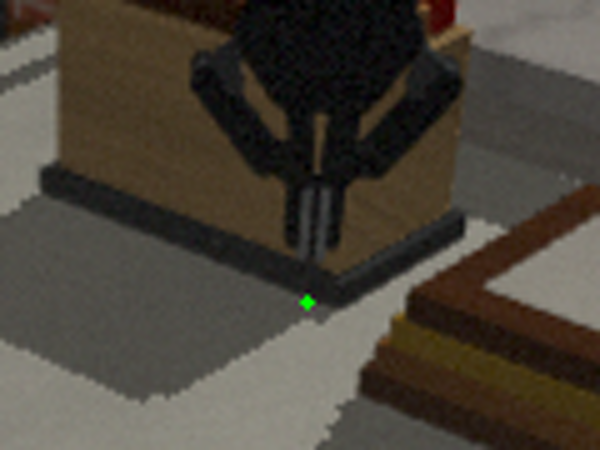

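View pics/g_wrist.png

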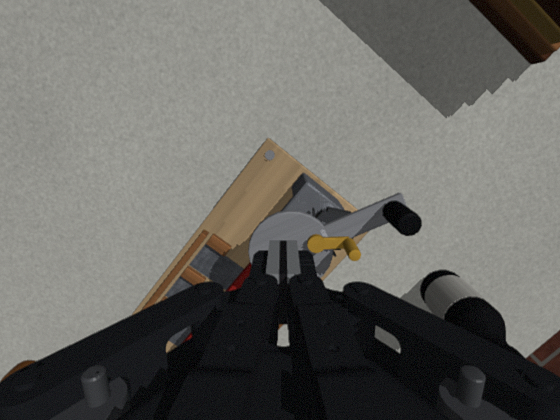

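Run:
```python
from h import *
def cloud(c):
    d=viewer.camera(c);K=d["intrinsics"];T=d["world_from_camera"];D=d["depth"]
    v,u=np.nonzero(D>0); P=np.linalg.inv(K)@np.c_[u,v,np.ones_like(u)].T*D[v,u]
    return (T[:3,:3]@P+T[:3,3:]).T
def lo():
    p=np.array(monitor.current_position())
    for c in ("scene","wrist"):
        P=cloud(c); m=(np.hypot(P[:,0]-p[0],P[:,1]-p[1])<75)&(P[:,2]>p[2]-60)
        z=P[m][:,2]-p[2]; print(c,m.sum(),np.sort(z)[:12].round(1),np.percentile(z,[2,5]).round(1))
lo(); arm.command_gripper(1.0); lo(); snap("scene","h")
```

```text
scene 2876 [25.8 26.2 26.8 27.3 27.4 27.7 28.4 28.9 29.3 29.4 29.9 30.7] [42.3 60.7]
wrist 59528 [27.  27.  27.2 27.3 27.4 27.6 27.8 27.9 27.9 28.1 28.1 28.2] [50.6 69.6]
scene 2960 [39.6 39.9 40.2 41.  41.6 42.9 43.5 43.5 43.6 44.1 45.1 45.4] [54.2 71.3]
wrist 55422 [36.  36.3 36.3 36.8 36.8 36.9 36.9 37.  37.  37.1 37.1 37.2] [48.8 60. ]
```

The cloud from both cameras puts the fingertips about 27 mm above the reported TCP when shut, and 37–40 mm when open. That explains the missed push, so I'll correct all heights with the measured offset.

Run:
```python
from h import *
arm.command_gripper(0)
q=list(monitor.current_tcp_rot())
t=np.array([.584,-.81]); e=np.array([565.6,264.7])
f=lambda s,z=92:[*(e+s*t),z]
arm.goto(f(-40,200),q); print(arm.movel(f(-40),guard=15)); st()
for s in (-25,-20,-17,-14):
    g=arm.movel(f(s),feed=60,guard=15); st()
    if g: break
arm.movel(f(-42)); arm.movel(f(-42,230)); arm.goto([480,268,230],q)
print(peg())
d=viewer.camera("top");K=d["intrinsics"];T=d["world_from_camera"];P=[]
for y in range(185,225):
  for x in range(110,145):
    w=T@np.r_[np.linalg.inv(K)@[x,y,1]*d["depth"][y,x],1]
    if 143<w[2]<155:P.append(w[:3])
print(np.mean(P,0),len(P))
```

```text
False
t 22.8 p [542.7 297.3  93. ] F [ 0.4 -0.3  0.2] op 0.002
t 23.2 p [551.5 284.5  92.3] F [ 0.2  0.4 -0.3] op 0.002
t 23.5 p [554.  280.7  92. ] F [0.5 0.8 0.4] op 0.001
t 23.7 p [555.8 278.6  92. ] F [-0.2  2.9 -0.6] op 0.0
t 24.0 p [557.4 275.8  92. ] F [ 0.1  0.6 -0.6] op -0.003
(array([567.7, 262. , 138.4]), 9)
[583.46688294 315.23958069 149.12160833] 71
```

Run:
```python
from h import *
a0=.54; r=110; Z=82
p=lambda a,z:[SCR[0]+r*np.sin(a),SCR[1]+r*np.cos(a),z]
q=pick(p(a0,Z),1,0); print(np.round(kin.ik(p(a0,Z),q),2))
arm.command_gripper(.65)
arm.goto(p(a0,180),q); print(arm.movel(p(a0,Z),guard=15)); st()
arm.command_gripper(0); st()
arm.movel(p(a0,Z+1)); 
for a in np.linspace(a0,-.73,6)[1:]:
    g=arm.movel(p(a,Z+1),guard=40,feed=120); st()
    if g: break
print("stem",sp("stem_top","scene"),sp("handle_knob","top")); snap("scene","i")
```

```text
[ 0.45  0.63  1.67 -0.    0.84  0.45]
False
t 27.9 p [584.  315.6  83.1] F [ 0.6  0.3 -0.2] op 0.652
t 28.4 p [583.9 315.4  83.1] F [-1.7 -2.3  9.1] op 0.246
t 29.0 p [557.2 326.9  83.2] F [-3.2 -0.7  2.3] op 0.242
t 29.4 p [530.  331.   83.2] F [-2.4  0.3  3.2] op 0.241
t 29.8 p [502.1 328.1  83.2] F [-4.   0.8  5.5] op 0.241
t 30.1 p [475.9 318.3  83.2] F [-2.1 -0.5  6.5] op 0.24
t 30.5 p [453.3 302.4  83.2] F [-1.6 -1.8  6.2] op 0.242
stem [(0.67, [524.4, -8.2, 15.7]), (0.62, [530.5, 220.4, 126.8])] [(0.47, [450.4, 301.5, 122.5])]
```

View pics/i_scene.png

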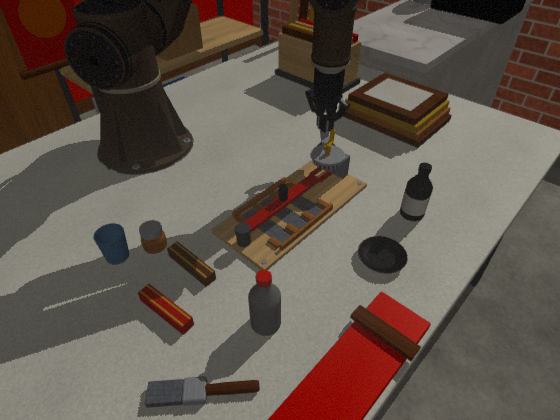

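The knob is held and the handle is at about −0.73 rad near px (325,105). Now the driving strokes.

```bash
cat >> h.py <<'E'
def hp(a,z=83): return [SCR[0]+110*np.sin(a),SCR[1]+110*np.cos(a),z]
def swing(a0,a1,guard=40,feed=120):
    for a in np.linspace(a0,a1,7)[1:]:
        g=arm.movel(hp(a),guard=guard,feed=feed)
        print(round(a,2),np.round(monitor.current_ft_force(),1),round(monitor.current_opening(),3))
        if g: print("guard"); return a
    return a1
def stemz():
    out=[]
    for c in ("top","scene"):
        d=viewer.camera(c);K=d["intrinsics"];T=d["world_from_camera"];D=d["depth"]
        v,u=np.nonzero(D>0); P=np.linalg.inv(K)@np.c_[u,v,np.ones_like(u)].T*D[v,u]
        P=(T[:3,:3]@P+T[:3,3:]).T; m=(np.hypot(*(P[:,:2]-SCR).T)<4)&(P[:,2]>115)&(P[:,2]<155)
        z=np.sort(P[m][:,2]); out.append((len(z),z[-6:].round(1)))
    return out
E
python3 - <<'E'
from h import *
print(stemz())
swing(-.73,.73); print(stemz())
swing(.73,-.73); print(stemz()); st()
E
```

```text
[(9, array([129.8, 130.4, 130.8, 132.2, 132.4, 132.9])), (7, array([122. , 129.1, 129.4, 129.5, 129.8, 130.5]))]
-0.49 [2.  0.3 6.8] 0.239
-0.24 [ 2.2 -0.8  6.5] 0.245
0.0 [ 3.  -0.2  6.1] 0.241
0.24 [1.4 0.5 6.1] 0.245
0.49 [ 3.2 -0.3  5.9] 0.242
0.73 [ 3.6 -1.   5.7] 0.24
[(10, array([139.5, 140. , 140.1, 140.1, 141.1, 142. ])), (13, array([136.5, 137.6, 137.7, 138.5, 138.8, 139.6]))]
0.49 [-1.8  2.1  7.2] 0.243
0.24 [-2.9  3.1  6.3] 0.242
0.0 [-2.7  1.3  7.2] 0.244
-0.24 [-3.  -0.9  8.3] 0.246
-0.49 [-2.6 -2.3  9.7] 0.239
-0.73 [-0.4 -3.9  8.1] 0.245
[(9, array([137.9, 137.9, 138.2, 138.7, 139.5, 139.6])), (10, array([137.3, 137.6, 137.7, 137.9, 138.3, 139.8]))]
t 35.6 p [453.2 302.4  83.1] F [ 0.5 -4.  10. ] op 0.24
```

Run:
```python
from h import *
swing(-.73,.2); print(stemz())
arm.command_gripper(.65); arm.movel(hp(.2,190)); st()
print(stemz(), sp("bar_knob","scene"),sp("handle_knob","top"))
```

```text
-0.57 [ 3.4 -0.9  8.1] 0.241
-0.42 [3.6 0.4 7.6] 0.244
-0.26 [2.  1.  8.1] 0.243
-0.11 [2.5 1.  9.3] 0.244
0.05 [2.8 1.7 8. ] 0.238
0.2 [2.1 2.6 8. ] 0.239
[(9, array([142.8, 143.3, 143.7, 144.2, 144.5, 145.8])), (12, array([138.4, 140.3, 141.2, 141.9, 141.9, 144. ]))]
t 38.7 p [548.3 328.5 189.1] F [ 0.2 -0.2 -0.3] op 0.648
[(10, array([143.2, 143.3, 143.9, 144.2, 146.9, 147.5])), (16, array([140. , 141.4, 142.9, 144. , 144.1, 144.4]))] [(0.67, [525.9, 48.2, 80.8])] [(0.65, [548.5, 330.8, 125.2])]
```

Run:
```python
from h import *
r=134.5; Z=36
bp=lambda a,z=Z:[PIV[0]+r*np.sin(a),PIV[1]+r*np.cos(a),z]
q=pick(bp(.8),1,-1); print(np.round(kin.ik(bp(0),q),2),np.round(kin.ik(bp(1.55),q),2))
arm.command_gripper(.55)
arm.goto(bp(0,180),q); print(arm.movel(bp(0),guard=15)); st()
arm.command_gripper(0); st()
for a in np.linspace(0,1.54,9)[1:]:
    g=arm.movel(bp(a),guard=30,feed=120); print(round(a,2),np.round(monitor.current_ft_force(),1),round(monitor.current_opening(),3))
    if g: break
arm.command_gripper(.5); arm.movel(bp(a,200)); st()
arm.goto([480,-120,260],q)
snap("scene","j"); snap("top","j")
for n in ("rail1_center","rail2_center","rail3_center","bar_knob"): print(n,sp(n,"top"),sp(n,"scene"))
```

```text
[ 0.04  0.56  2.01 -0.    0.57  0.82] [-0.17  0.69  1.68 -0.    0.76  0.62]
False
t 41.5 p [527.5  51.2  36.6] F [-0.2  0.1  0.2] op 0.55
t 41.8 p [527.8  51.3  37. ] F [-0.7  3.   8.5] op 0.243
0.19 [1.9 0.6 8.7] 0.24
0.38 [-0.  -1.8  9. ] 0.24
0.58 [-1.  -3.9  8.9] 0.245
0.77 [-3.  -4.1  9.1] 0.242
0.96 [-2.9 -3.3  9.8] 0.243
1.16 [-4.4 -2.  10.7] 0.241
1.35 [-4.2 -2.7 10.7] 0.239
1.54 [-5.1 -1.5 10.5] 0.237
t 46.3 p [660.8 -79.2 199. ] F [1.4 0.8 0.1] op 0.5
rail1_center [] [(0.71, [489.2, -208.4, 17.5])]
rail2_center [(0.69, [786.3, 98.0, -0.8])] []
rail3_center [] [(0.9, [545.4, -309.0, 15.6])]
bar_knob [(0.41, [785.3, 103.1, -0.2]), (0.38, [660.7, -84.8, 78.1])] [(0.71, [528.4, 113.5, 7.5]), (0.69, [488.7, -208.6, 16.1])]
```

View pics/j_scene.png

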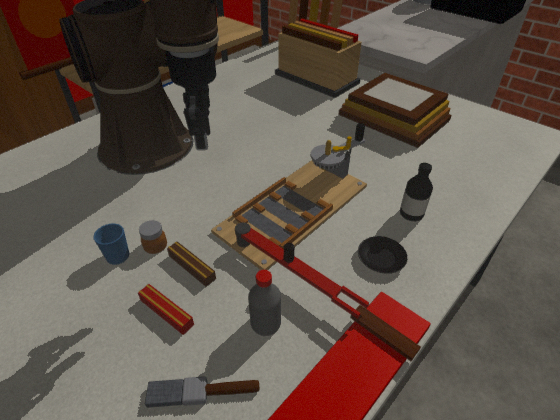

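View pics/j_top.png

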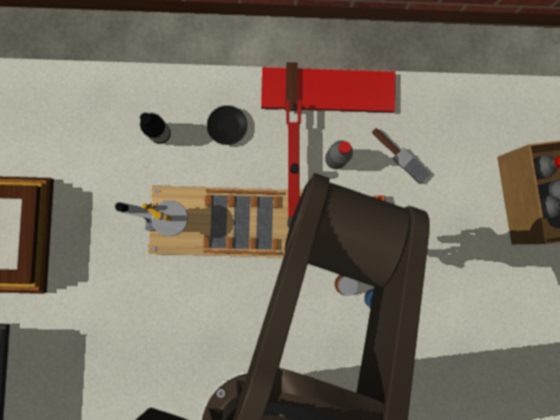

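Bar is open at px (290,160) in the top view. Next I'll measure the rails from scene depth.

```bash
cat >> h.py <<'E'
def rail(guess,zlo=20,zhi=36,cams=("scene",),rad=85):
    for c in cams:
        d=viewer.camera(c);K=d["intrinsics"];T=d["world_from_camera"];D=d["depth"]
        v,u=np.nonzero(D>0); P=np.linalg.inv(K)@np.c_[u,v,np.ones_like(u)].T*D[v,u]
        P=(T[:3,:3]@P+T[:3,3:]).T
        m=(np.hypot(*(P[:,:2]-np.array(guess)).T)<rad)&(P[:,2]>zlo)&(P[:,2]<zhi); Q=P[m]
        for _ in range(2):
            cc=np.median(Q[:,:2],0); w,V=np.linalg.eigh(np.cov((Q[:,:2]-cc).T)); V=V[:,1]
            V=V*np.sign(V[0]); e=(Q[:,:2]-cc)@V; f=(Q[:,:2]-cc)@[-V[1],V[0]]
            k=(abs(e)<75)&(abs(f)<24); Q=Q[k]
        e=(Q[:,:2]-cc)@V; f=(Q[:,:2]-cc)@[-V[1],V[0]]
        lo,hi=np.percentile(e,[1,99]);fl,fh=np.percentile(f,[2,98])
        cc=cc+V*(lo+hi)/2+np.array([-V[1],V[0]])*(fl+fh)/2
        print(c,len(Q),"c",cc.round(1),"yaw",round(np.arctan2(V[1],V[0]),3),"L",round(hi-lo,1),"W",round(fh-fl,1))
    return cc,np.arctan2(V[1],V[0])
E
python3 - <<'E'
from h import *
print(rail((487,-208))); print(rail((545,-309)))
E
```

```text
scene 712 c [ 487.5 -205.9] yaw 0.018 L 127.7 W 29.0
(array([ 487.51744669, -205.86090619]), np.float64(0.017518522628081665))
scene 945 c [ 541.4 -312.5] yaw 0.091 L 128.1 W 29.1
(array([ 541.37114607, -312.53877186]), np.float64(0.09106697887461225))
```

```bash
cat >> h.py <<'E'
def grab(c,yaw):
    j=(-np.sin(yaw),np.cos(yaw)); q=pick([*c,-25],*j)
    arm.command_gripper(.65); arm.goto([*c,110],q)
    if arm.movel([*c,-26],guard=12,feed=150): print("touched"); 
    st(); arm.command_gripper(0); st()
    arm.movel([*c,120],feed=150); arm.hold(.2); st()
def place(b,off=0):
    q=pick([*b,120],0,1)
    arm.goto([*b,125],q); st()
E
python3 - <<'E'
from h import *
c,y=rail((487,-208)); c=c+[0,-1]
grab(c,y); place([527,111.5]); snap("scene","k"); snap("wrist","k"); print(rail((527,111.5),125,180))
E
```

```text
scene 719 c [ 487.8 -205.8] yaw 0.019 L 127.4 W 29.1
t 50.2 p [ 488.4 -207.   -25.2] F [-0.9  0.4 -0.2] op 0.65
t 50.6 p [ 488.4 -207.1  -24.8] F [-1.3  2.1 16.2] op 0.341
t 51.9 p [ 487.4 -206.6  119.2] F [ 0.1 -0.6 -2. ] op 0.338
t 53.1 p [527.1 110.7 124.9] F [-0.1  0.3 -1.7] op 0.343
scene 572 c [536.8 100.4] yaw 0.132 L 111.8 W 33.1
(array([536.75137391, 100.36246016]), np.float64(0.13164766466180194))
```

View pics/k_scene.png

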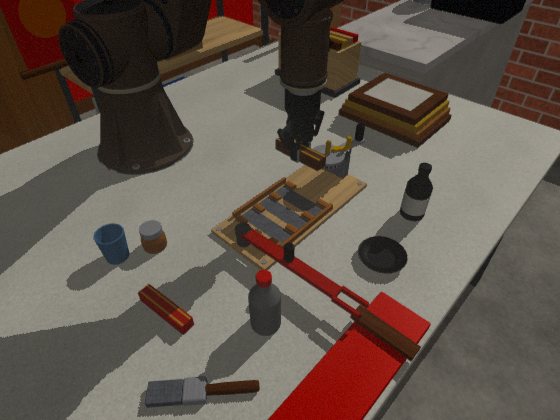

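View pics/k_wrist.png

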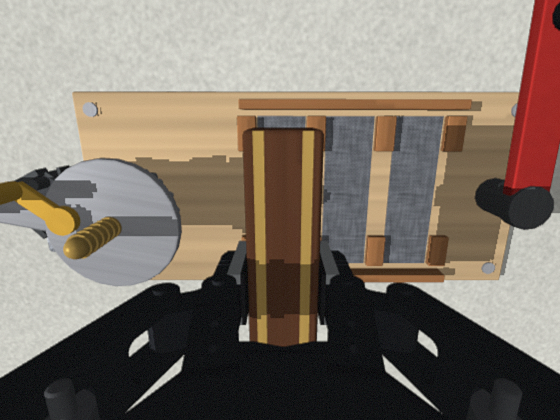

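The wrist view shows the rail straight and level over bay 3. Lowering it now.

```bash
cat >> h.py <<'E'
def lower(b):
    arm.movel([*b,15],feed=150,guard=15); print(arm.movel([*b,-13],feed=60,guard=8)); st()
    arm.command_gripper(.6); st(); arm.movel([*b,150],feed=200)
E
python3 - <<'E'
from h import *
lower([527,111.5])
q=list(monitor.current_tcp_rot()); arm.goto([480,-100,260],q)
print(rail((527,111.5),34,48,rad=75)); print(rail((541,-312))); snap("scene","l")
E
```

```text
True
t 54.6 p [526.8 111.5 -12.8] F [-2.2  0.6 14.7] op 0.338
t 55.0 p [526.4 111.4 -13.2] F [ 0.5 -0.9  0.3] op 0.6
scene 468 c [526.2 111.2] yaw 0.002 L 128.2 W 29.5
(array([526.2121888 , 111.16662843]), np.float64(0.001895175470533093))
scene 944 c [ 541.6 -312.7] yaw 0.09 L 128.2 W 28.9
(array([ 541.5575161 , -312.68015962]), np.float64(0.09041668633967687))
```

View pics/l_scene.png

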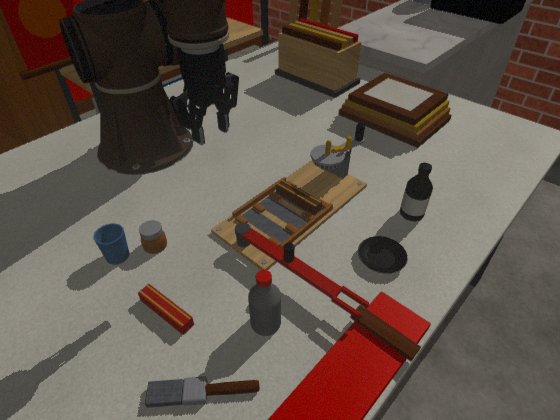

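Run:
```python
from h import *
c,y=rail((541,-312)); c=c+[0,-.5]
q0=list(monitor.current_tcp_rot()); arm.goto([480,-250,220],q0)
grab(c,y); arm.movel([c[0]-40,c[1],190],feed=200)
b=[527,-8.5]; q=pick([*b,120],0,1)
arm.goto([*b,190],q); arm.movel([*b,125],feed=200); st(); snap("wrist","m")
```

```text
scene 929 c [ 541.3 -312.5] yaw 0.087 L 128.3 W 29.0
t 59.7 p [ 542.  -313.3  -25. ] F [ 0.1 -0.1 -0.2] op 0.647
t 60.0 p [ 541.9 -313.4  -24.7] F [-1.5  0.9 10.8] op 0.337
t 61.4 p [ 541.  -312.7  119.2] F [ 0.1  0.  -0.5] op 0.34
t 63.5 p [527.1  -9.3 125.1] F [ 0.3  0.3 -0.9] op 0.34
```

View pics/m_wrist.png

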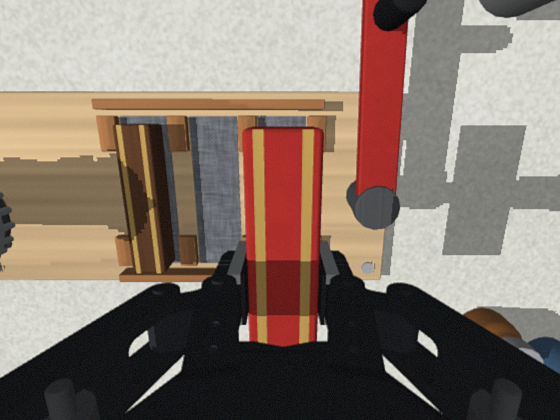

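Run:
```python
from h import *
b=[527,-8.5]
lower(b)
q=list(monitor.current_tcp_rot()); arm.goto([440,-200,260],q)
print(rail((527,-8.5),34,48,rad=70)); print(rail((527,111.5),34,48,rad=70)); snap("scene","n"); snap("top","n")
for n in ("rail1_center","rail2_center","rail3_center","bar_knob"): print(n,sp(n,"scene"),sp(n,"top"))
```

```text
True
t 65.0 p [526.8  -8.4 -12.8] F [-2.6  0.9 14.6] op 0.344
t 65.3 p [526.5  -8.5 -13.1] F [-0.4 -0.  -0.2] op 0.603
scene 551 c [526.7  -8.7] yaw 0.005 L 127.4 W 29.6
(array([526.65917119,  -8.67727515]), np.float64(0.004840183775519647))
scene 469 c [525.7 110.9] yaw 0.001 L 127.6 W 30.1
(array([525.72581296, 110.87747509]), np.float64(0.0008501617639944565))
rail1_center [(0.86, [525.9, 111.9, 26.1])] []
rail2_center [] [(0.49, [544.8, 330.5, 126.7]), (0.3, [663.6, -83.6, 78.1])]
rail3_center [(0.67, [530.3, -6.5, 30.0]), (0.65, [529.2, 215.9, 143.4])] [(0.72, [526.4, -8.8, 23.9])]
bar_knob [(0.64, [663.6, -84.4, 80.4])] [(0.7, [375.4, -229.9, 0.7]), (0.37, [661.1, -79.0, 79.1])]
```

View pics/n_scene.png

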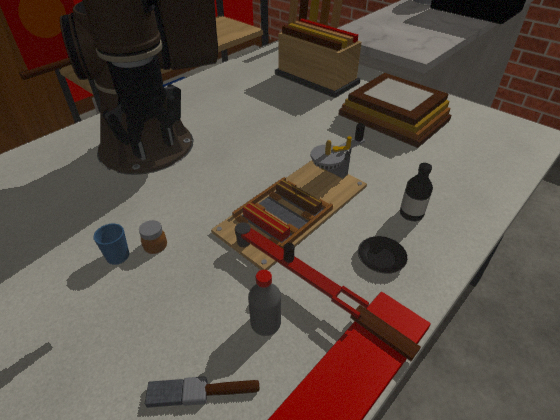

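View pics/n_top.png

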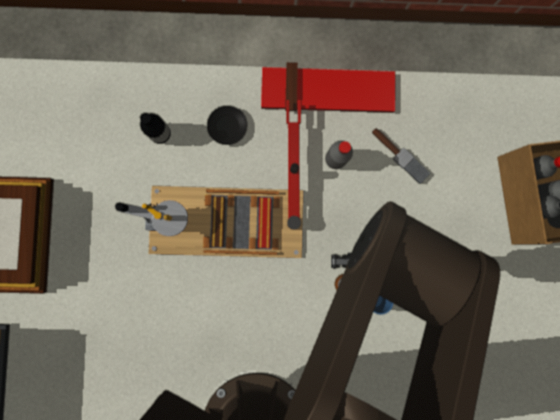

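Both rails are in their bays, brown at px (300,195) and red at px (268,218). Shutting the bar.

Run:
```python
from h import *
r=134.5; Z=36
bp=lambda a,z=Z:[PIV[0]+r*np.sin(a),PIV[1]+r*np.cos(a),z]
q=pick(bp(.8),1,-1)
arm.command_gripper(.5)
arm.goto(bp(1.3,200),q); arm.movel(bp(1.54,180)); print(arm.movel(bp(1.54),guard=15)); st()
arm.command_gripper(0); st()
for a in list(np.linspace(1.54,0.03,9)[1:])+[-.01,-.03]:
    g=arm.movel(bp(a),guard=15 if a<.05 else 30,feed=120 if a>.05 else 30); print(round(a,2),np.round(monitor.current_ft_force(),1),round(monitor.current_opening(),3))
    if g: break
arm.command_gripper(.5); arm.movel(bp(0,200)); st()
q2=list(monitor.current_tcp_rot()); arm.goto([440,-200,260],q2)
snap("scene","o"); snap("top","o")
print(sp("bar_knob","scene"),sp("bar_knob","top"),rail((527,-8.5),34,44.5,rad=70))
```

```text
False
t 71.0 p [662.2 -79.4  37. ] F [ 0.4 -0.9  0.5] op 0.5
t 71.3 p [662.  -79.5  37.2] F [-2.  -0.1  6.5] op 0.243
1.35 [-1.3  0.5  8. ] 0.242
1.16 [-1.3  0.7  7.5] 0.242
0.97 [-0.2  1.4  7.8] 0.237
0.78 [-0.3  1.1  7.1] 0.247
0.6 [0.6 1.9 8.6] 0.239
0.41 [0.3 3.  9.5] 0.245
0.22 [ 0.2  5.2 10.1] 0.242
0.03 [-0.4  6.5 12.7] 0.242
-0.01 [5.1 7.2 7.1] 0.242
-0.03 [17.2  8.1 -4.2] 0.243
t 77.0 p [526.4  51.  199.2] F [-0.6  0.8  0.1] op 0.501
scene 330 c [535.5  -8.7] yaw 0.002 L 109.9 W 29.5
[(0.72, [527.4, 51.5, 81.0]), (0.35, [785.2, 101.8, -4.5])] [(0.41, [530.5, 48.3, 77.2]), (0.18, [524.6, 109.0, 20.4])] (array([535.45287303,  -8.69179059]), np.float64(0.0017614187127554164))
```

```bash
python3 -c "
import cv2
a=cv2.imread('pics/o_scene.png')[120:280,200:400]; cv2.imwrite('pics/o_cs.png',cv2.resize(a,None,fx=4,fy=4))
a=cv2.imread('pics/o_top.png')[170:270,110:310]; cv2.imwrite('pics/o_ct.png',cv2.resize(a,None,fx=4,fy=4))"
```

```text
(no output)
```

View pics/o_cs.png

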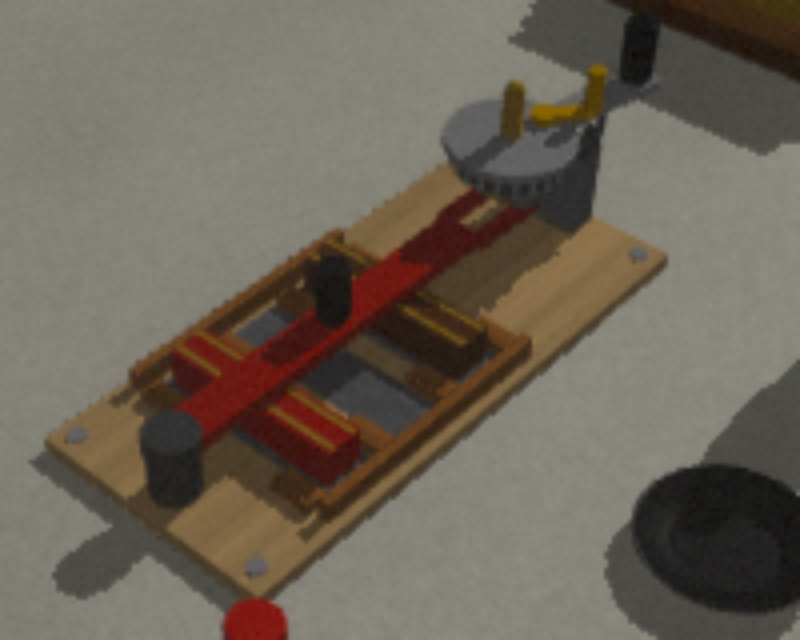

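View pics/o_ct.png

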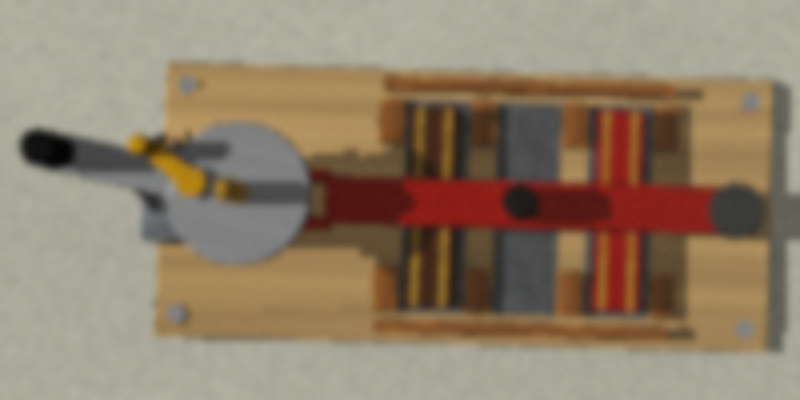

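Bar is shut against its stop, with 17 N read when overpressed. Setting the selector the other way.

```bash
python3 - <<'E'
from h import *
print(peg())
q=pick([560,283,92],-.28,.96)
arm.command_gripper(0)
arm.goto([585,280,210],q); print(arm.movel([585,280,92],guard=15))
for p in ([565,281],[555,282],[548,283],[543,283.5],[539.5,283.5],[537,283]):
    g=arm.movel([*p,92],feed=60,guard=15); st()
    if g: break
arm.movel([575,284,92]); arm.movel([575,284,210]); arm.goto([440,100,260],q)
print(peg()); d=snap("top","p"); snap("scene","p")
K=d["intrinsics"];T=d["world_from_camera"];P=[]
for y in range(180,230):
  for x in range(105,150):
    w=T@np.r_[np.linalg.inv(K)@[x,y,1]*d["depth"][y,x],1]
    if 143<w[2]<155:P.append(w[:3])
k=np.median(P,0); print(k,len(P)); a=np.arctan2(k[0]-SCR[0],k[1]-SCR[1]); print("handle",a)
E
python3 -c "
import cv2
a=cv2.imread('pics/p_top.png')[170:270,110:310]; cv2.imwrite('pics/p_ct.png',cv2.resize(a,None,fx=4,fy=4))"
```

```text
(array([550.9, 273.8, 139.6]), 8)
False
t 82.1 p [566.  282.1  93. ] F [2.1 0.8 0.4] op -0.002
(array([548.6, 275.4, 139.2]), 10)
[546.07192121 328.30862186 149.35558337] 76
handle 0.17589294832060354
```

View pics/p_ct.png

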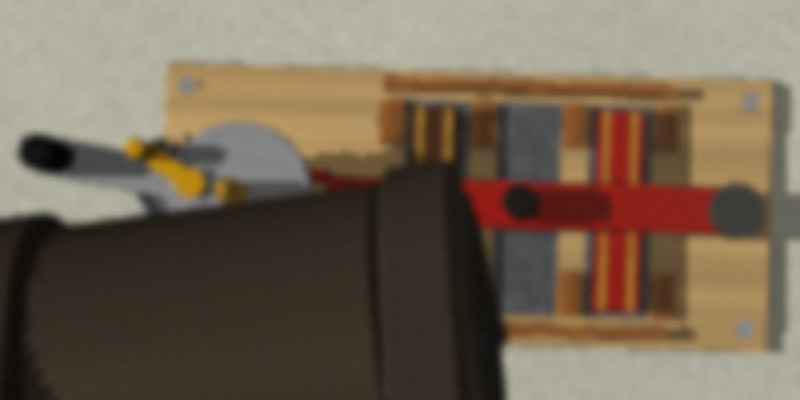

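```bash
python3 - <<'E'
from h import *
q=pick([560,283,92],-.28,.96)
arm.goto([585,280,210],q); print(arm.movel([585,280,92],guard=15)); arm.movel([568,281,92])
for p in ([562,281],[555,282],[548,283],[543,283.5],[539.5,283.5]):
    g=arm.movel([*p,92],feed=25,guard=30); st()
    if g: break
arm.movel([575,284,92]); arm.movel([575,284,210]); arm.goto([440,-100,260],q)
print(peg()); d=snap("top","q"); snap("scene","q")
K=d["intrinsics"];T=d["world_from_camera"];P=[]
for y in range(180,230):
  for x in range(105,150):
    w=T@np.r_[np.linalg.inv(K)@[x,y,1]*d["depth"][y,x],1]
    if 143<w[2]<155:P.append(w[:3])
k=np.median(P,0); print(k,len(P)); a=np.arctan2(k[0]-SCR[0],k[1]-SCR[1]); print("handle",a)
pv=SCR+28*np.array([np.sin(a),np.cos(a)]); e=peg()[0][:2]-pv; print("sel",np.arctan2(*e)-a)
E
python3 -c "
import cv2
a=cv2.imread('pics/q_top.png')[170:270,110:310]; cv2.imwrite('pics/q_ct.png',cv2.resize(a,None,fx=4,fy=4))"
```

```text
False
t 86.9 p [564.1 282.4  93. ] F [5.7 8.5 0.7] op -0.001
t 87.3 p [557.3 283.5  93.1] F [6.4 6.7 1.9] op 0.0
t 87.8 p [548.9 283.5  92.5] F [3.3 2.5 3. ] op -0.002
t 88.1 p [542.9 283.3  91.9] F [2.7 1.4 2. ] op 0.004
t 88.4 p [539.1 283.3  91.9] F [1.6 2.3 0.2] op -0.003
(array([522.4, 279.5, 141.5]), 9)
[538.9285755  329.908731   149.53582998] 70
handle 0.1090933273686025
sel -0.3346138274829316
```

View pics/q_ct.png

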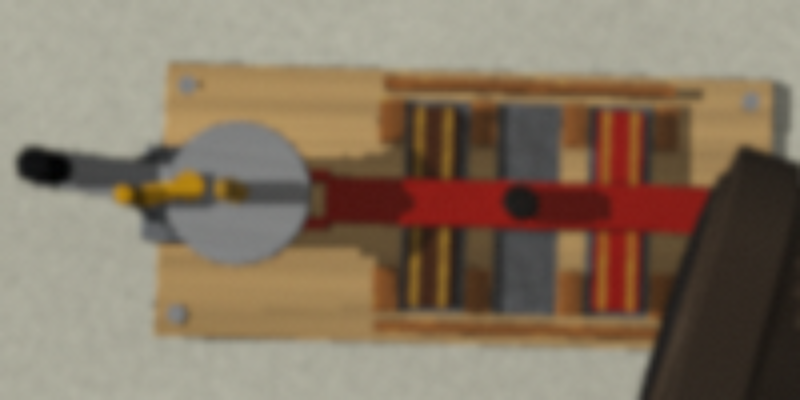

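Run:
```python
from h import *
q=pick([560,283,92],-.37,.93)
arm.goto([575,290,210],q); print(arm.movel([560,290,92],guard=15))
for p in ([545,288],[539,286],[535.5,285.],[532,283.5]):
    g=arm.movel([*p,92],feed=25,guard=30); st()
    if g: break
arm.movel([565,290,92]); arm.movel([575,290,210]); arm.goto([440,-100,260],q)
d=snap("top","r"); snap("scene","r")
K=d["intrinsics"];T=d["world_from_camera"]
for i in range(3):
  d=viewer.camera("top"); P=[]
  for y in range(180,230):
   for x in range(105,150):
    w=T@np.r_[np.linalg.inv(K)@[x,y,1]*d["depth"][y,x],1]
    if 143<w[2]<155:P.append(w[:3])
  k=np.mean(P,0); a=np.arctan2(k[0]-SCR[0],k[1]-SCR[1])
  pv=SCR+28*np.array([np.sin(a),np.cos(a)]); e=peg()[0][:2]; print("h",a,"sel",np.arctan2(*(e-pv))-a,e)
```

```text
False
t 94.7 p [545.1 288.1  92.1] F [ 0.4  0.5 -0.3] op 0.003
t 95.1 p [538.9 285.9  92. ] F [-0.1  0.4  1.1] op 0.002
t 95.3 p [535.7 285.2  92.1] F [1.5 2.9 2.1] op 0.002
t 95.7 p [532.5 283.8  92.3] F [3.9 4.  1.1] op -0.0
h 0.06828245224373902 sel -0.4913068470172775 [515.6 278.5]
h 0.06897648016423806 sel -0.49280355214836347 [515.5 278.7]
h 0.06434163495258066 sel -0.483101289595808 [515.6 278.6]
```

Run:
```python
from h import *
a0=.067
q=pick(hp(a0),1,0)
arm.command_gripper(.6)
arm.goto(hp(a0,190),q); print(arm.movel(hp(a0),guard=15))
arm.command_gripper(0); st()
swing(a0,.73,30); print(stemz())
a=swing(.73,-.73,30); print(stemz())
if a<-.72: a=swing(a,.73,30); a=swing(a,-.73,30); print(stemz()); st()
```

```text
False
t 103.1 p [534.8 331.1  84.1] F [-1.2 -0.3  7.5] op 0.241
0.18 [ 1.7 -1.8  8.4] 0.24
0.29 [ 2.1 -2.9  7.7] 0.239
0.4 [ 2.5 -3.1  7.8] 0.244
0.51 [ 1.  -2.7  8.3] 0.24
0.62 [ 1.3 -3.5  7.5] 0.242
0.73 [ 0.9 -3.6  8. ] 0.245
[(11, array([144.6, 144.7, 145.4, 145.5, 145.9, 146.3])), (14, array([139.5, 143.1, 143.6, 143.8, 144.4, 145.4]))]
0.49 [-2.2 -0.   8.7] 0.24
0.24 [-1.9 -0.7 10.1] 0.239
0.0 [-2.1 -1.8  9.5] 0.242
-0.24 [-2.2 -2.2 10.8] 0.239
-0.49 [-1.8 -1.9 11.4] 0.242
-0.73 [-0.5 -2.9 12.4] 0.241
[(10, array([135.2, 135.3, 135.4, 135.8, 137.5, 137.7])), (13, array([131. , 131.4, 135.1, 135.1, 135.2, 136.5]))]
-0.49 [3.7 0.4 9.1] 0.24
-0.24 [ 3.3 -0.3  9.5] 0.245
0.0 [ 2.6 -2.   9.1] 0.242
0.24 [ 2.2 -1.4  9. ] 0.244
0.49 [ 2.9 -2.6  9.5] 0.239
0.73 [ 1.7 -2.4  8.4] 0.245
0.49 [-2.7  0.2  9.4] 0.24
0.24 [-2.2  0.   8.9] 0.242
0.0 [-3.1 -0.8 11. ] 0.242
-0.24 [-2.6 -2.  11.3] 0.241
-0.49 [15.2  5.5 -5.5] 0.238
-0.73 [ 22.8  16.8 -33.6] 0.241
guard
[(9, array([128.7, 129.6, 129.6, 130.5, 130.6, 136.4])), (11, array([125.8, 128.5, 128.5, 128.6, 129.8, 130.4]))]
t 111.5 p [475.3 317.8  84.6] F [ 18.8  13.6 -19.4] op 0.244
```

The screw hit its tight stop at handle about −0.5 rad, and the stem is back at 130 mm. Releasing and checking.

```bash
python3 - <<'E'
from h import *
p=monitor.current_position()
arm.command_gripper(.6); arm.movel([p[0],p[1],200]); st()
q=list(monitor.current_tcp_rot()); arm.goto([440,-200,260],q); st()
print(stemz()); snap("top","s"); snap("scene","s")
print(sp("bar_knob","scene"),sp("rail1_center","scene"),sp("rail3_center","scene"),sp("rail3_center","top"))
for n in ("ink_grey","ink_black","wax_jar","ink_dish","brush_cup","brush"): print(n,sp(n,"scene",1))
E
python3 -c "
import cv2
a=cv2.imread('pics/s_top.png')[170:270,110:310]; cv2.imwrite('pics/s_ct.png',cv2.resize(a,None,fx=4,fy=4))"
```

```text
t 112.8 p [474.6 317.5 199. ] F [-0.2  0.6 -0.5] op 0.597
t 114.7 p [ 440.3 -199.4  259.9] F [-0.1  0.7  0.6] op 0.598
[(9, array([129.6, 130.2, 131.5, 133.1, 134. , 136.1])), (8, array([127.5, 128.2, 128.9, 129.4, 129.8, 131.9]))]
[(0.63, [531.8, 220.6, 129.5]), (0.46, [526.4, 49.3, 80.1])] [(0.64, [525.2, 109.8, 26.1])] [(0.93, [531.7, -5.7, 29.4])] [(0.6, [528.2, -8.0, 25.5])]
ink_grey [(0.84, [707.6, -195.9, 0.7])]
ink_black [(0.63, [760.4, 274.9, 4.7])]
wax_jar [(0.77, [371.7, -223.2, -0.2])]
ink_dish [(0.69, [786.5, 99.3, -0.7])]
brush_cup [(0.97, [332.9, -303.9, -0.9])]
brush [(0.8, [720.8, -370.4, -0.8])]
```

View pics/s_ct.png

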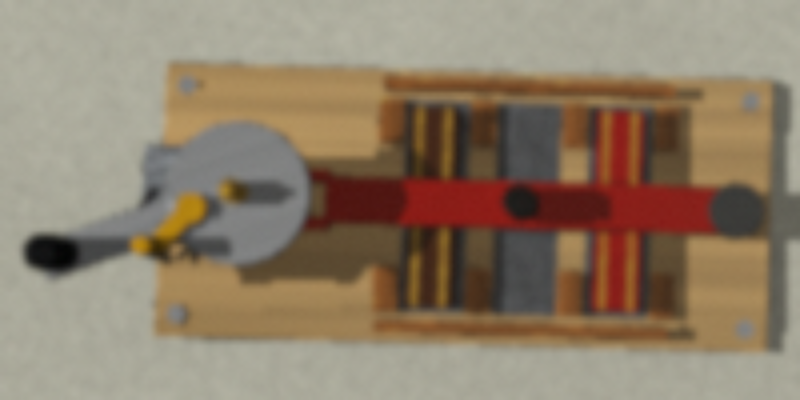

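View pics/s_scene.png

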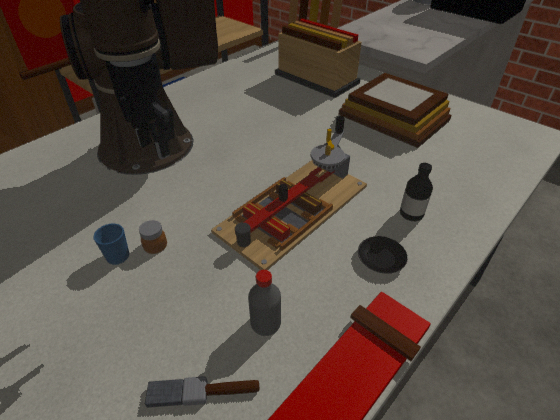

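Both views show the bar shut over both rails, the screw down, and the bystanders where they stood. Handing in.

Run:
```python
from h import *
ticket.job_done(); arm.hold(1.2); print(monitor.current_clock())
```

```text
the job is handed in; nothing more can be done
the job is handed in; nothing more can be done
```

The job is handed in, and the last checks showed everything in place. Only two rails were on the table: the dark brown one is now in bay 3 (left) and the red one in bay 1 (right). No light wood rail was seen.

**Order of work:**
1. Set the selector positive and unscrewed in two strokes; the stem rose from 130 to about 144 mm, roughly 2.1 rad.
2. Swung the bar open to about 1.54 rad and laid in both rails.
3. Swung the bar shut against its stop.
4. Set the selector negative, about −0.49 rad measured.
5. Drove the screw to its hard stop; the stem is back at about 130 mm.

**Last checks:**
- The top and scene pictures show the bar across both rails. Before the bar was shut, each rail lay within about 1 mm and 0.005 rad of its bay's middle.
- The bystanders are where they started, within the networks' error.
- The arm is clear, with about 115 s of the 210 s used at the last clock reading. The hold I scripted after hand-in was refused, so I did not watch the final second.

**Disagreements and retries:**
- Both cameras put the fingertips 27 mm (shut) to about 40 mm (open) short of the reported TCP, so I corrected the heights by measurement.
- Before that correction, the first selector push only got partway and two follow-up pushes missed the peg; a fourth push set it.
- Setting the selector back took three pushes. One was stopped by too tight a force guard and the next fell short.
- The pushes nudged the handle slightly, without harm.

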